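# Snap the knob back onto the kettle lid

### The arm

A 6-joint arm with a two-finger parallel gripper is mounted at the origin on the work surface. World frame = base frame: x ahead of the robot, y to its left, z up, the work surface at z = 0. Lengths are in m, angles in rad, forces in N, time in s.
With the tool pointing down it reaches from about 0.425 to 0.95 m from the base axis. Payload 3.5 kg.
Tool frame: the origin (TCP) lies at the very end of the fingers, on their centre line; the grasp point (between the pads) lies 19 mm behind it (grip_depth is the distance from the TCP to the grasp point, in m); x points along the fingers, z is the direction in which the jaws open and shut, and the axes are right-handed (so a half turn about x gives the same grasp; the last joint's range is limited). The gripper opens to 85 mm and grips with 20 to 120 N. Pads are 22 mm wide; open, the fingers measure 114 mm over their backs; the gripper's body (76 mm by 85 mm) begins 54 mm behind the grasp point. The pads swing forward as they close: fully open they stand 13 mm farther back than shut.
Start: joints at [-1.469, 0.286, 1.577, -0, 1.279, -0.15], TCP at [0.168, -0.654, 0.231] pointing down, gripper open.
Joint ranges: [-2.77, 2.77], [-0.9, 2.22], [0.21, 2.48], [-1.53, 4.67], [0.24, 2.81], [-2.84, 2.84]. Speed limits (rad/s): [2.79, 2.79, 3.14, 3.14, 3.14, 3.14].

### API

Orientations are given as a unit quaternion [x, y, z, w].
In Python, from plant import get_state, read_camera, calibration, sign_off, recognise, grip_depth gives the robot as it stands. The module is installed in compiled form; this text tells all that it offers.
- The arm moves only by the tool servo_tool, never from a script. Its argument "deltas" is a list that holds one entry, the list of rows, each a list of 4 numbers: the shift along the world's x, y, z scaled (see below), then the turn about the world's z scaled (see below). In form: [[[tx, ty, tz, spin], ...]]. A call has exactly 5 rows; each row is the pose to reach, as a shift and turn from the pose commanded when the call began; what a row does not reach only later rows make up. The controller multiplies each number of a shift by 10 cm and each number of a turn by 90 degrees. A row lasts 1/10 s, in which the tool goes at most 50 mm and 8.59 degrees, less where a joint would pass 70% of its speed; a pose out of reach is approached as far as the arm can. A call with a number of a shift or a turn outside -1 to 1 is refused whole. A call with a gripper value outside its range is refused whole. "claw" is the gripper's target within -1 to 1 (fully open at 1, half-way at 0, shut at -1), set as the call begins (left out, the last holds). The fingers move at their own pace and stop on an object; "force" is the grip in N (left out, the last holds). Time passes only in rows, so rows that repeat a pose let the fingers close, or fill a call up. It gives the time, the measured TCP pose, the force and the opening at its end, in the units of the state.
- get_state(): the state, without advancing time (a new reading comes with each control period).
- read_camera(name): name is "side" or "top"; returns the picture (480x640x3 uint8, blue, green, red); there is no depth.
- calibration(name): a dict with "intrinsics" (3x3 intrinsics, pixels), "R" (3x3) and "t" (3): a world point X has camera coordinates R X + t. Camera axes: x right, y down, z forward; pixel columns grow to the right and rows downward; lengths in m; the calibration is good to about 2 mm. A picture is of the moment at which its call begins. calibration takes no time and is no camera call.
- sign_off(): hands the job in, once; it reports no verdict.
Trained networks look in the newest picture that a camera, given by its name, has taken for a name from the list of things; names that differ only in an ending like _2 or _b are one class to them, and where a whole thing is asked for, a point or a joint stands for the part that bears it (a point fixed in the world has none). Each returns a list of dicts, best first, with "p" (0 to 1); they miss things now and then, are a little off and sometimes report something else, mostly with a low value. They report only what shows in the picture. A call takes as long as a camera call. They do not tell look-alikes from the thing itself.
- recognise(camera, query): "at" ([x, y, z] in m, in world coordinates, good to about 4 mm: the middle of the surface that is visible of it).
The state is a dict: "time": time; "qpos": joint angles; "dq": joint speeds; "joint_efforts": joint torques, N m; "eef_pos": TCP position; "tcp_rot": TCP orientation; "contact_force": force on the tool from outside, world axes, zero at the start; "wrist_torque": the same for the moment, N m; "opening": opening from 0.0 (shut) to 1.0 (fully open).
Only numpy, scipy, OpenCV 4.12 (cv2) and the standard library are available. Lean on these libraries where they do the work, as an engineer would, in place of code of your own. Each camera call takes 0.05 s, during which the arm holds its last target. There are 200 camera calls.

### The job

The black push-on knob has come off the steel kettle lid. Pick it up from the wooden coaster, set it upright over the stud in the middle of the lid and press it straight down until it snaps past the click and sits flush on the lid, then keep pressing: finish while still holding the knob and pushing it down firmly (about 10 N), with the lid still lying flat on its pot holder. Leave the mug, the teapot and the tea tin where they are.

Things in the scene. Friction and masses are not known exactly. Their poses are not given: they have to be found in the camera images.
- cap: loose black knob, 45 g, upright on the coaster: round skirt 46 mm wide, 10 mm high, its top a 9 mm ledge on which fingertips can push; above it a round grip 28 mm wide, total height 34 mm, steel dot on top. Origin at the centre of its underside, z up its axis; yaw does not matter. Underneath a blind hole 28 mm deep: a 3 mm thick lip with a 16 mm mouth, behind it the bore is 21 mm wide
- cap_top (a point): centre of the knob's flat top, 34 mm above cap
- lid: loose stainless kettle lid, 300 g, a shallow cone 120 mm in diameter and 20 mm high without the stud, lying right way up on the pot holder. Origin at the centre of its underside, z up
- stud_base (a point): foot of the stud: a point on the lid's axis, 20 mm above lid, at the height of the flat 54 mm round land on which the knob's underside comes to rest. With the knob fully home cap coincides with this point
- stud_tip (a point): tip of the upright stud, 24 mm above stud_base; stud 13 mm wide, its last 7 mm tapering to 5 mm. Three sprung balls, 9.5 mm above stud_base, stick out to a 20 mm circle: the underside of the knob meets them 13.5 mm above stud_base, about 12 N forces it over, resistance drops from about 11 mm, it pulls itself down below 8 mm, then stops on the rigid lid
- pot_holder: fixed red silicone pot holder disc, 144 mm in diameter, 8 mm thick; origin at the centre of its underside. The lid lies on it
- coaster: fixed round wooden coaster, 100 mm in diameter, 10 mm thick; origin at the centre of its underside. The knob stands on it at the start
- mug: loose white mug, 80 mm in diameter, 95 mm high, handle to its +y side; origin at the centre of its underside. Bystander
- teapot: loose blue ceramic teapot with a flap lid, body 128 mm in diameter, 107 mm high, spout to its +x and handle to its -x (about 105 mm each way from its axis); origin at the centre of its underside. Bystander
- tea_tin: loose green tin, 64 mm in diameter, 85 mm high; origin at the centre of its underside. Bystander
Not all that is in view belongs to the job. There is more than one size of the cap; the job needs the middle-sized.

How it is judged:
On the way, in this order (a step that is already met when the one before it is completed fails the run):
1. the knob is lifted clear of the coaster (z of cap in the frame of coaster above 0.035 m), for 0.1 s.
2. the knob is through the click, flush on the lid, and still pressed down (z of cap in the frame of stud_base below 0.0025 m and horizontal distance between cap and stud_base below 0.004 m and angle between the z axis of cap and the z axis of lid, either way round below 0.1 rad and contact force between cap and lid above 3 N and contact force between the fingers and cap above 2 N), for 0.5 s.
At the end, for the whole second after the job is handed in: Knob on the stud with its underside within 2.5 mm of the land, axis within 4 mm and 0.1 rad; fingers on it (over 2 N) and pressing it on the lid with over 3 N; lid flat (0.1 rad) on the pot holder, centres within 30 mm. The program ends still holding and pressing (all of step 2 and horizontal distance between lid and pot_holder below 0.03 m and angle between lid's own z axis and vertical below 0.1 rad and z of lid in the frame of pot_holder below 0.012 m); the arm keeps its last pose, push and grip.
It fails at once if the mug is shifted more than 20 mm or tipped (distance of mug from where it was at the start of the episode above 0.02 m or angle between mug's own z axis and vertical above 0.3 rad).
It fails at once if the teapot is shifted more than 20 mm or tipped (distance of teapot from where it was at the start of the episode above 0.02 m or angle between teapot's own z axis and vertical above 0.3 rad).
It fails at once if the tea tin is shifted more than 20 mm or tipped (distance of tea_tin from where it was at the start of the episode above 0.02 m or angle between tea_tin's own z axis and vertical above 0.3 rad).
It also fails if it takes over 48 s, if anything falls off the work surface, if the arm or the gripper's body presses on something with over 40 N, if the wrist force passes 120 N, or if a joint passes its speed limit or range.

## Working session

There is one attempt and no reset: what is moved stays moved. The work goes in short steps, Python scripts to look and compute and a tool call to move; the robot and the scene stay as the last step left them, time stands still between calls to the robot, and variables do not carry over. Pictures are saved under pics/ and viewed, about 8 in all and at most 12, crops included, and the job is handed in when it is done.

Besides the shell and the picture viewer there is one more tool, called by a JSON object that holds its "name" and its "arguments". servo_tool: Moves the arm, as the interface text tells. Its arguments: {"type":"object","properties":{"deltas":{"type":"array"},"claw":{"type":"number"},"force":{"type":"number"}},"required":["deltas"]}

```bash
mkdir -p pics
cat > h.py <<'E'
import cv2, numpy as np
from plant import *
def px(c,X):
    k=calibration(c); p=np.array(k["intrinsics"])@(np.array(k["R"])@np.array(X,float)+np.array(k["t"])).ravel(); return p[:2]/p[2]
def ray(c,u,v,z):
    k=calibration(c);R=np.array(k["R"]);t=np.array(k["t"]).ravel()
    d=R.T@np.linalg.inv(np.array(k["intrinsics"]))@[u,v,1]; o=-R.T@t
    return o+d*(z-o[2])/d[2]
E
python3 - <<'E'
from h import *
for c in("top","side"):
    cv2.imwrite(f"pics/{c}0.png",read_camera(c))
    k=calibration(c);print(c,-np.array(k["R"]).T@np.array(k["t"]).ravel(),np.array(k["intrinsics"])[0,0])
    for q in("cap","stud_tip","lid","coaster","pot_holder","mug","teapot","tea_tin"):
        print(q,[(np.round(r["at"],3).tolist(),round(r["p"],2)) for r in recognise(c,q)])
s=get_state();print(s)
E
```

```text
top [0.32399809 0.01698775 1.43927151] 621.0341428008298
cap [([0.545, 0.081, 0.014], 0.9), ([0.602, 0.135, 0.004], 0.69), ([0.485, 0.197, 0.022], 0.58)]
stud_tip [([0.472, -0.122, 0.023], 0.83)]
lid [([0.474, -0.123, 0.024], 0.71)]
coaster [([0.497, 0.215, 0.01], 0.9)]
pot_holder [([0.455, -0.118, 0.005], 0.73)]
mug [([0.604, 0.461, 0.046], 0.56)]
teapot [([0.565, -0.444, 0.089], 0.63), ([0.475, -0.123, 0.024], 0.31)]
tea_tin [([0.704, -0.028, 0.084], 0.83)]
side [0.39719209 0.65392981 0.7549144 ] 482.5236984278991
cap [([0.496, 0.209, 0.025], 0.64), ([0.539, 0.092, 0.017], 0.6), ([0.6, 0.145, 0.008], 0.59), ([0.71, -0.009, 0.066], 0.53)]
stud_tip []
lid [([0.474, -0.114, 0.024], 0.62), ([0.612, 0.441, 0.054], 0.25)]
coaster [([0.489, 0.226, 0.012], 0.81), ([0.474, -0.115, 0.02], 0.54)]
pot_holder [([0.45, -0.087, 0.007], 0.91)]
mug [([0.614, 0.443, 0.056], 0.92), ([0.709, -0.008, 0.069], 0.2)]
teapot [([0.561, -0.423, 0.076], 0.57)]
tea_tin [([0.709, -0.006, 0.07], 0.81)]
{'time': 0.9, 'qpos': array([-1.46900726e+00,  2.86237560e-01,  1.57669649e+00, -2.06273259e-05,
        1.27859526e+00, -1.49955079e-01]), 'dq': array([-0.00074509, -0.00209357, -0.00185802,  0.00017683, -0.00017555,
       -0.00149969]), 'joint_efforts': array([ 1.07816006e-03, -4.05956733e+01, -2.92943895e+01, -8.79623235e-05,
        4.82872165e-04, -2.92092963e-06]), 'eef_pos': array([ 0.16819014, -0.65369837,  0.23136844]), 'tcp_rot': array([ 0.43325161,  0.55880515, -0.43329368,  0.55882594]), 'contact_force': array([1.20505639, 0.5809211 , 0.01340408]), 'wrist_torque': array([-0.00163938,  0.04491927, -0.04951935]), 'opening': 0.9978056488080473}
```

View pics/top0.png

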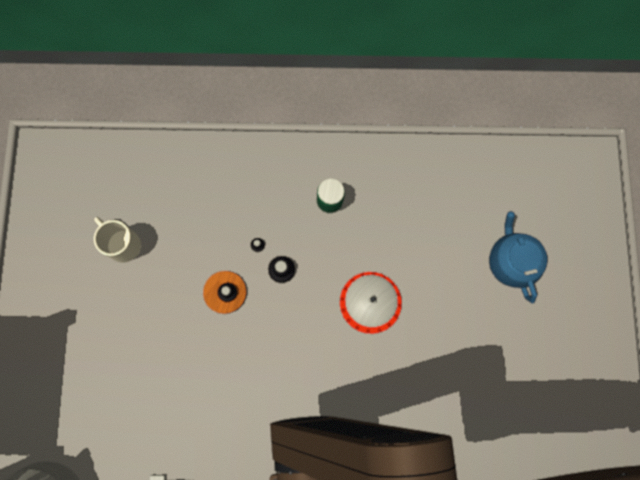

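View pics/side0.png

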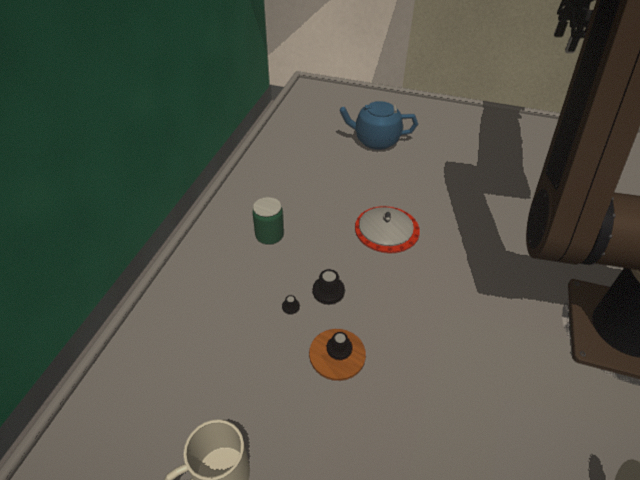

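Top view: mid-size knob on the coaster at about (228,292), with a bigger decoy at (282,268) and a smaller one at (258,244). The lid stud is at (373,299). The side view agrees: knob at (339,345), stud at (387,216).

Run:
```python
from h import *
from scipy.spatial.transform import Rotation as Ro
def cen(m): 
    M=cv2.moments(m.astype(np.uint8),True); return M["m10"]/M["m00"],M["m01"]/M["m00"],M["m00"]
big=[]
for c,bc,bs in(("top",(228,292),(371,302)),("side",(339,345),(387,228))):
    im=cv2.imread(f"pics/{c}0.png");hsv=cv2.cvtColor(im,cv2.COLOR_BGR2HSV)
    def win(m,b,r):
        w=np.zeros(m.shape,bool);w[b[1]-r:b[1]+r+1,b[0]-r:b[0]+r+1]=1;return m&w
    H,S,V=hsv[...,0].astype(int),hsv[...,1].astype(int),hsv[...,2].astype(int)
    org=win((S>150)&(H<18)&(V>90),bc,32); red=win((S>170)&((H<8)|(H>172))&(V>90),bs,40)
    def hullc(m):
        h=cv2.convexHull(np.argwhere(m)[:,::-1].astype(np.float32)); return cv2.fitEllipse(h)
    e=hullc(org);print(c,"coaster",np.round(ray(c,*e[0],.010),4),e)
    e=hullc(red);print(c,"holder",np.round(ray(c,*e[0],.008),4),e)
    dot=win((S<110)&(V>105),(bc[0],bc[1]-(5 if c=="side" else 0)),7);u=cen(dot);print("captop",np.round(ray(c,*u[:2],.044),4),u)
    x,y=(bc[0],bc[1]);
    cv2.imwrite(f"pics/c_{c}.png",np.hstack([cv2.resize(im[y-25:y+25,x-25:x+25],(380,380),interpolation=0),cv2.resize(im[bs[1]-25:bs[1]+25,bs[0]-25:bs[0]+25],(380,380),interpolation=0)]))
cv2.imwrite("pics/c.png",cv2.resize(np.vstack([cv2.imread(f"pics/c_{c}.png") for c in("top","side")]),(600,600)))
print(Ro.from_quat(get_state()["tcp_rot"]).as_matrix().round(3))
```

```text
top coaster [0.495  0.2088 0.01  ] ((224.42254638671875, 291.73260498046875), (41.469932556152344, 42.793182373046875), 57.69075012207031)
top holder [ 0.4758 -0.128   0.008 ] ((370.295654296875, 302.2420349121094), (60.42607116699219, 61.481563568115234), 131.41746520996094)
captop [0.4944 0.2024 0.044 ] (225.3050847457627, 290.22033898305085, 59.0)
side coaster [0.4918 0.2157 0.01  ] ((336.9792175292969, 354.0101318359375), (50.514869689941406, 55.86503982543945), 98.77001190185547)
side holder [ 0.4731 -0.1204  0.008 ] ((386.8016662597656, 229.06170654296875), (45.320194244384766, 64.18560791015625), 98.54478454589844)
captop [0.4916 0.2039 0.044 ] (339.76056338028167, 337.77464788732397, 71.0)
[[-0.     0.968  0.249]
 [-0.     0.249 -0.968]
 [-1.    -0.     0.   ]]
```

View pics/c.png

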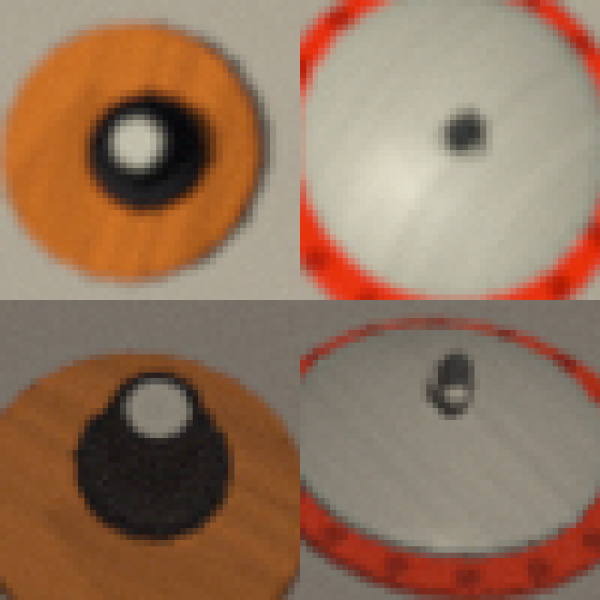

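Run:
```python
from h import *
from scipy.optimize import least_squares as L
def tri(a,b):
    return L(lambda X:np.r_[px("top",X)-a,px("side",X)-b],[.49,0,.04]).x
print("captop",tri((225.4,290.3),(339.8,337.8)))
print("studtip",tri((373.5,298.5),(387.5,212)))
print([ray("top",373.0,298.7,z) for z in(.045,.052)],ray("side",387.5,212,.052))
for z in (.028,.052): print(px("top",[.474,-.128,z]),px("side",[.474,-.128,z]))
s=get_state();print(s["time"])
```

```text
captop [0.49281718 0.20237667 0.04163282]
studtip [ 0.47915915 -0.13112814  0.04832033]
[array([ 0.47993888, -0.13036918,  0.045     ]), array([ 0.47915597, -0.12962937,  0.052     ])] [ 0.47792404 -0.12693126  0.052     ]
[371.19376822 302.11963173] [388.1178296  220.14462199]
[372.2886456  300.99404683] [389.39082608 212.06548073]
0.9
```

{"name": "servo_tool", "arguments": {"deltas": [[[0.2,0.2,0,0.08],[0.4,0.4,0,0.16],[0.6,0.6,0,0.24],[0.8,0.8,0,0.33],[1,1,0,0.42]]], "claw": 1}}

```text
time: 1.4
eef_pos: [0.2689, -0.5529, 0.2315]
tcp_rot: [0.227, 0.67, -0.227, 0.67]
contact_force: [0.3, -0.6, -0.6]
opening: 1.003
```

{"name": "servo_tool", "arguments": {"deltas": [[[0.2,0.2,0,0.08],[0.4,0.4,0,0.16],[0.6,0.6,0,0.24],[0.8,0.8,0,0.33],[1,1,0,0.42]]]}}

```text
time: 1.9
eef_pos: [0.369, -0.4528, 0.2315]
tcp_rot: [-0.002, 0.707, 0.002, 0.707]
contact_force: [0.7, -0.5, -0.9]
opening: 1.0
```

{"name": "servo_tool", "arguments": {"deltas": [[[0.2,0.2,0,0],[0.4,0.4,0,0],[0.6,0.6,0,0],[0.8,0.8,0,0],[1,1,0,0]]]}}

```text
time: 2.4
eef_pos: [0.469, -0.3528, 0.2315]
tcp_rot: [-0.0, 0.707, 0.0, 0.707]
contact_force: [0.1, -1.0, -0.3]
opening: 0.999
```

{"name": "servo_tool", "arguments": {"deltas": [[[0.05,0.2,0,0],[0.1,0.4,0,0],[0.15,0.6,0,0],[0.2,0.8,0,0],[0.25,1,0,0]]]}}

```text
time: 2.9
eef_pos: [0.4934, -0.2529, 0.2315]
tcp_rot: [-0.0, 0.707, 0.0, 0.707]
contact_force: [-1.0, 0.3, -0.0]
opening: 1.002
```

{"name": "servo_tool", "arguments": {"deltas": [[[0,0.2,0,0],[0,0.4,0,0],[0,0.6,0,0],[0,0.8,0,0],[0,1,0,0]]]}}

```text
time: 3.4
eef_pos: [0.4929, -0.1526, 0.2314]
tcp_rot: [-0.0, 0.707, 0.0, 0.707]
contact_force: [0.0, -0.4, -0.9]
opening: 1.001
```

{"name": "servo_tool", "arguments": {"deltas": [[[0,0.2,0,0],[0,0.4,0,0],[0,0.6,0,0],[0,0.8,0,0],[0,1,0,0]]]}}

```text
time: 3.9
eef_pos: [0.4928, -0.0526, 0.2315]
tcp_rot: [-0.0, 0.707, 0.0, 0.707]
contact_force: [-0.1, 0.0, -0.5]
opening: 1.001
```

{"name": "servo_tool", "arguments": {"deltas": [[[0,0.2,0,0],[0,0.4,0,0],[0,0.6,0,0],[0,0.8,0,0],[0,1,0,0]]]}}

```text
time: 4.4
eef_pos: [0.4928, 0.0473, 0.2314]
tcp_rot: [-0.0, 0.707, 0.0, 0.707]
contact_force: [-0.1, -0.3, -0.6]
opening: 1.001
```

{"name": "servo_tool", "arguments": {"deltas": [[[0,0.2,-0.1,0],[0,0.4,-0.2,0],[0,0.6,-0.3,0],[0,0.8,-0.4,0],[0,1,-0.5,0]]]}}

```text
time: 4.9
eef_pos: [0.4928, 0.1472, 0.1811]
tcp_rot: [-0.0, 0.707, 0.0, 0.707]
contact_force: [0.3, -0.2, 0.0]
opening: 0.999
```

{"name": "servo_tool", "arguments": {"deltas": [[[0,0.15,-0.1,0],[0,0.35,-0.3,0],[0,0.5,-0.5,0],[0,0.56,-0.75,0],[0,0.56,-1,0]]]}}

```text
time: 5.4
eef_pos: [0.4932, 0.2033, 0.0807]
tcp_rot: [-0.001, 0.707, 0.001, 0.707]
contact_force: [-0.2, -1.0, -0.5]
opening: 0.999
```

Run:
```python
from h import *
im=[read_camera(c) for c in("top","side")]
cv2.imwrite("pics/a1.png",np.hstack([cv2.resize(im[0][240:340,175:275],(400,400)),cv2.resize(im[1][260:400,270:410],(400,400))]))
s=get_state();print(s["eef_pos"],px("top",s["eef_pos"]),px("side",s["eef_pos"]))
```

```text
[0.48994274 0.20196227 0.07744981] [223.4580099  290.34581369] [341.90936798 326.0031516 ]
```

View pics/a1.png

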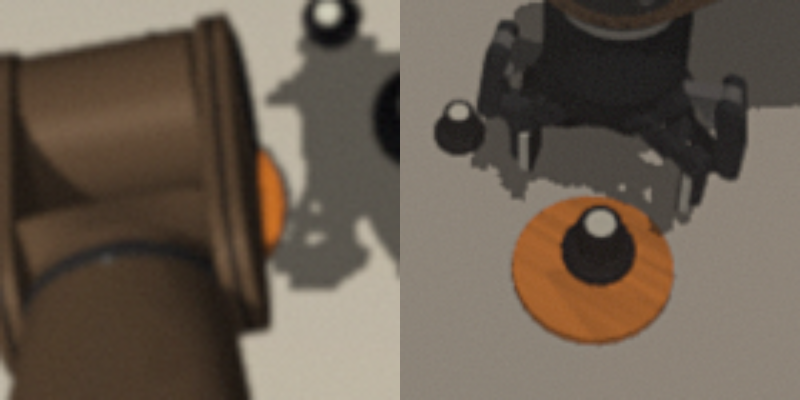

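The side view (right half) shows the open fingers straddling the knob: dot at pixel (340,338), fingertips at about (315,318) and (375,321). The state reading differs from the move report by 3 mm, so I'll read it again.

Run:
```python
from h import *
s=get_state();print(s["time"],s["eef_pos"],s["qpos"],s["dq"],s["contact_force"])
read_camera("side");s=get_state();print(s["time"],s["eef_pos"],s["dq"])
```

```text
5.5 [0.48994274 0.20196227 0.07744981] [ 1.99500787e-01  1.57804338e-01  2.03662254e+00 -1.98442737e-04
  9.55477840e-01  1.98708377e-01] [-0.00729497 -0.04465183 -0.04352876  0.00083741  0.0327059  -0.0012388 ] [-1.90579343  0.26436531 -1.5252817 ]
5.55 [0.49153593 0.20212294 0.07958329] [-0.00701973 -0.0376372  -0.04416286  0.00207489  0.00025389 -0.00056393]
```

{"name": "servo_tool", "arguments": {"deltas": [[[0,0,-0.05,0],[0,0,-0.1,0],[0,0,-0.15,0],[0,0,-0.2,0],[0,0,-0.2,0]]]}}

```text
time: 6.05
eef_pos: [0.4927, 0.2021, 0.0607]
tcp_rot: [-0.0, 0.708, 0.0, 0.707]
contact_force: [-0.8, 0.3, 1.2]
opening: 1.002
```

{"name": "servo_tool", "arguments": {"deltas": [[[0,0,-0.1,0],[0,0,-0.2,0],[0,0,-0.3,0],[0,0,-0.35,0],[0,0,-0.37,0]]]}}

```text
time: 6.55
eef_pos: [0.4925, 0.2021, 0.0231]
tcp_rot: [-0.0, 0.708, -0.0, 0.706]
contact_force: [-0.1, 0.2, -0.6]
opening: 0.994
```

{"name": "servo_tool", "arguments": {"deltas": [[[0,0,0,0],[0,0,0,0],[0,0,0,0],[0,0,0,0],[0,0,0,0]]], "claw": -1, "force": 40}}

```text
time: 7.05
eef_pos: [0.4938, 0.2025, 0.025]
tcp_rot: [-0.0, 0.707, 0.0, 0.708]
contact_force: [-0.2, 0.3, 1.6]
opening: 0.317
```

{"name": "servo_tool", "arguments": {"deltas": [[[0,0,0,0],[0,0,0,0],[0,0,0,0],[0,0,0,0],[0,0,0,0]]]}}

```text
time: 7.55
eef_pos: [0.4938, 0.2024, 0.025]
tcp_rot: [-0.0, 0.707, 0.0, 0.708]
contact_force: [0.4, 0.6, 5.0]
opening: 0.312
```

{"name": "servo_tool", "arguments": {"deltas": [[[0,0,0.1,0],[0,0,0.35,0],[0,0,0.65,0],[0,0,0.9,0],[0,0,1,0]]], "force": 60}}

```text
time: 8.05
eef_pos: [0.4941, 0.2025, 0.1268]
tcp_rot: [0.0, 0.706, 0.0, 0.708]
contact_force: [-0.2, 0.0, -0.1]
opening: 0.306
```

{"name": "servo_tool", "arguments": {"deltas": [[[0,-0.1,0,0],[0,-0.3,0,0],[0,-0.5,0,0],[0,-0.75,0,0],[0,-1,0,0]]]}}

```text
time: 8.55
eef_pos: [0.4914, 0.1009, 0.1219]
tcp_rot: [-0.0, 0.709, 0.0, 0.706]
contact_force: [-0.2, 0.0, -1.6]
opening: 0.309
```

{"name": "servo_tool", "arguments": {"deltas": [[[0,-0.2,0,0],[0,-0.4,0,0],[0,-0.6,0,0],[0,-0.8,0,0],[0,-1,0,0]]]}}

```text
time: 9.05
eef_pos: [0.4913, 0.0012, 0.1219]
tcp_rot: [0.0, 0.709, 0.0, 0.706]
contact_force: [-0.2, 0.5, -0.7]
opening: 0.303
```

{"name": "servo_tool", "arguments": {"deltas": [[[-0.05,-0.2,0,0],[-0.1,-0.4,0,0],[-0.15,-0.6,0,0],[-0.15,-0.8,0,0],[-0.15,-1,0,0]]]}}

```text
time: 9.55
eef_pos: [0.4761, -0.0984, 0.1219]
tcp_rot: [0.001, 0.709, 0.001, 0.706]
contact_force: [-0.3, -0.2, -0.2]
opening: 0.306
```

{"name": "servo_tool", "arguments": {"deltas": [[[0,-0.15,-0.05,0],[0,-0.25,-0.1,0],[0,-0.3,-0.15,0],[0,-0.31,-0.2,0],[0,-0.31,-0.2,0]]]}}

```text
time: 10.05
eef_pos: [0.4773, -0.128, 0.1029]
tcp_rot: [0.0, 0.708, 0.001, 0.706]
contact_force: [-0.5, 0.8, -0.0]
opening: 0.304
```

Run:
```python
from h import *
im=[read_camera(c) for c in("top","side")]
cv2.imwrite("pics/a2.png",np.hstack([cv2.resize(im[0][250:350,325:425],(400,400)),cv2.resize(im[1][170:250,347:427],(400,400),interpolation=2)]))
s=get_state();print(s["time"],s["eef_pos"],s["opening"])
```

```text
10.15 [ 0.4780374  -0.12806296  0.1039629 ] 0.30488335813455336
```

View pics/a2.png

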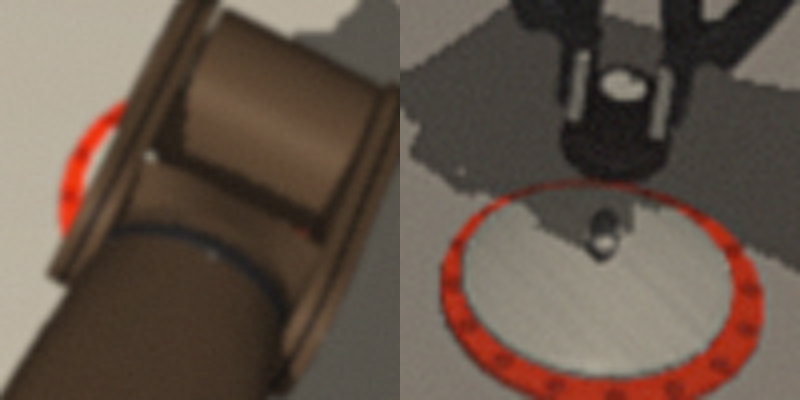

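Run:
```python
from h import *
t=np.linspace(0,6.28,200)
def circ(x,y,z,r): 
    p=np.array([px("side",[x+r*np.cos(a),y+r*np.sin(a),z]) for a in t]);return p.min(0).round(1),p.max(0).round(1)
for y in(-.132,-.128,-.124): print(y,"skirt",circ(.478,y,.089,.023),"skirt top",circ(.478,y,.099,.023),"dot",px("side",[.478,y,.123]),"tip",px("side",[.478,y,.052]),"base",px("side",[.478,y,.028]))
im=read_camera("side")[170:250,347:427];g=cv2.cvtColor(im,cv2.COLOR_BGR2GRAY)
for r in range(26,56,1): print(170+r,g[r,28:58].tolist())
```

```text
-0.132 skirt (array([379. , 190.5]), array([400.9, 204.8])) skirt top (array([379.5, 186.9]), array([401.6, 201.1])) dot [391.8777245  184.96931455] tip [387.94296925 210.48763345] base [386.69745208 218.56526527]
-0.128 skirt (array([378.6, 191.6]), array([400.6, 206. ])) skirt top (array([379.1, 188. ]), array([401.2, 202.4])) dot [391.49258876 186.14727267] tip [387.56632021 211.67443523] base [386.32370366 219.75347367]
-0.124 skirt (array([378.2, 192.8]), array([400.2, 207.2])) skirt top (array([378.7, 189.2]), array([400.8, 203.6])) dot [391.10535819 187.33163796] tip [387.18772191 212.86737902] base [385.94805221 220.94773211]
196 [66, 68, 67, 59, 35, 27, 29, 29, 30, 29, 23, 27, 28, 29, 24, 28, 27, 26, 27, 26, 28, 46, 83, 91, 74, 43, 63, 64, 66, 67]
197 [68, 67, 67, 60, 34, 33, 29, 27, 36, 29, 28, 28, 27, 31, 29, 28, 27, 28, 31, 26, 25, 33, 49, 64, 55, 33, 56, 66, 66, 63]
198 [68, 64, 67, 60, 35, 27, 29, 32, 33, 32, 31, 28, 30, 23, 26, 33, 26, 32, 26, 29, 23, 29, 24, 32, 30, 37, 57, 64, 65, 69]
199 [66, 67, 65, 61, 36, 26, 27, 36, 28, 32, 33, 28, 27, 33, 26, 30, 27, 32, 31, 29
[... 2892 characters left out ...]
 106, 136, 137, 136, 137, 138, 141, 137, 137, 134, 136, 137, 134, 134, 138, 136]
222 [135, 137, 137, 138, 140, 139, 138, 141, 143, 143, 132, 101, 101, 122, 145, 144, 139, 135, 136, 137, 139, 140, 141, 139, 137, 136, 134, 138, 135, 137]
223 [134, 134, 137, 137, 138, 140, 139, 139, 144, 141, 144, 142, 143, 143, 146, 146, 141, 139, 136, 135, 139, 139, 143, 142, 137, 137, 138, 137, 136, 135]
224 [136, 134, 136, 139, 139, 139, 141, 141, 140, 144, 140, 142, 142, 144, 142, 145, 143, 145, 139, 137, 138, 140, 141, 141, 141, 138, 139, 134, 137, 137]
225 [140, 136, 135, 138, 141, 140, 141, 143, 143, 141, 143, 142, 144, 143, 142, 145, 146, 146, 147, 141, 139, 140, 140, 143, 144, 139, 140, 137, 139, 136]
```

Predicted and observed edges agree: the skirt spans 378.6–400.5 px with its bottom at 206, and the stud tip is at (387.5,212). The knob is within about 1.5 mm of the stud axis, so I'm going down.

{"name": "servo_tool", "arguments": {"deltas": [[[0,0,-0.08,0],[0,0,-0.18,0],[0,0,-0.28,0],[0,0,-0.33,0],[0,0,-0.35,0]]], "force": 80}}

```text
time: 10.7
eef_pos: [0.4774, -0.1283, 0.068]
tcp_rot: [0.0, 0.708, 0.001, 0.706]
contact_force: [-0.1, 0.1, -0.5]
opening: 0.299
```

{"name": "servo_tool", "arguments": {"deltas": [[[0,0,-0.03,0],[0,0,-0.06,0],[0,0,-0.08,0],[0,0,-0.1,0],[0,0,-0.1,0]]]}}

```text
time: 11.2
eef_pos: [0.4781, -0.1287, 0.0592]
tcp_rot: [-0.0, 0.707, 0.0, 0.707]
contact_force: [1.6, -0.5, -0.8]
opening: 0.301
```

{"name": "servo_tool", "arguments": {"deltas": [[[0,0,-0.02,0],[0,0,-0.03,0],[0,0,-0.04,0],[0,0,-0.05,0],[0,0,-0.05,0]]]}}

```text
time: 11.7
eef_pos: [0.4785, -0.1293, 0.0557]
tcp_rot: [-0.001, 0.707, 0.0, 0.707]
contact_force: [-3.7, 0.2, 8.0]
opening: 0.3
```

{"name": "servo_tool", "arguments": {"deltas": [[[0,0,-0.01,0],[0,0,-0.02,0],[0,0,-0.03,0],[0,0,-0.03,0],[0,0,-0.03,0]]]}}

```text
time: 12.2
eef_pos: [0.4779, -0.1292, 0.0527]
tcp_rot: [-0.001, 0.708, 0.0, 0.706]
contact_force: [-4.8, -1.6, 6.3]
opening: 0.299
```

{"name": "servo_tool", "arguments": {"deltas": [[[-0.01,0,-0.01,0],[-0.01,0,-0.02,0],[-0.01,0,-0.03,0],[-0.01,0,-0.04,0],[-0.01,0,-0.04,0]]]}}

```text
time: 12.7
eef_pos: [0.4766, -0.1283, 0.0465]
tcp_rot: [0.0, 0.708, 0.0, 0.707]
contact_force: [-0.1, 0.4, -2.9]
opening: 0.299
```

{"name": "servo_tool", "arguments": {"deltas": [[[0,0,-0.01,0],[0,0,-0.02,0],[0,0,-0.03,0],[0,0,-0.04,0],[0,0,-0.04,0]]]}}

```text
time: 13.2
eef_pos: [0.4773, -0.1287, 0.0434]
tcp_rot: [-0.0, 0.707, 0.0, 0.707]
contact_force: [0.3, 1.0, -0.4]
opening: 0.298
```

{"name": "servo_tool", "arguments": {"deltas": [[[0,0,-0.005,0],[0,0,-0.01,0],[0,0,-0.015,0],[0,0,-0.015,0],[0,0,-0.015,0]]]}}

```text
time: 13.7
eef_pos: [0.4774, -0.1287, 0.0432]
tcp_rot: [-0.0, 0.707, 0.0, 0.707]
contact_force: [-3.5, 3.0, 8.5]
opening: 0.297
```

{"name": "servo_tool", "arguments": {"deltas": [[[0,0,-0.005,0],[0,0,-0.01,0],[0,0,-0.01,0],[0,0,-0.01,0],[0,0,-0.01,0]]]}}

```text
time: 14.2
eef_pos: [0.4774, -0.1287, 0.0431]
tcp_rot: [-0.0, 0.708, 0.0, 0.707]
contact_force: [-7.4, 3.9, 14.4]
opening: 0.3
```

{"name": "servo_tool", "arguments": {"deltas": [[[-0.005,0.005,0,0],[-0.01,0.005,0,0],[-0.01,0.005,0,0],[-0.01,0.005,0,0],[-0.01,0.005,0,0]]]}}

```text
time: 14.7
eef_pos: [0.4774, -0.1287, 0.0431]
tcp_rot: [-0.001, 0.707, -0.0, 0.708]
contact_force: [-3.4, 1.9, 11.4]
opening: 0.298
```

{"name": "servo_tool", "arguments": {"deltas": [[[0,0,0,0],[0,0,0,0],[0,0,0,0],[0,0,0,0],[0,0,0,0]]]}}

```text
time: 15.2
eef_pos: [0.4774, -0.1287, 0.0431]
tcp_rot: [-0.0, 0.707, -0.0, 0.708]
contact_force: [-4.3, 3.4, 11.5]
opening: 0.296
```

Run:
```python
from h import *
im=[read_camera(c) for c in("top","side")]
cv2.imwrite("pics/a3.png",np.hstack([cv2.resize(im[0][250:350,325:425],(400,400)),cv2.resize(im[1][170:250,347:427],(400,400),interpolation=2)]))
s=get_state();print(s["time"],s["eef_pos"],s["contact_force"],s["wrist_torque"])
t=np.linspace(0,6.28,200)
p=np.array([px("side",[.4775+.023*np.cos(a),-.128+.023*np.sin(a),.028]) for a in t]);print(p.min(0),p.max(0))
```

```text
15.3 [ 0.47738081 -0.12871116  0.0431294 ] [-3.28661159  2.67186493 10.35853377] [ 0.41753931  0.67249837 -0.01028854]
[376.02992853 212.70119382] [397.0958783  227.12445769]
```

View pics/a3.png

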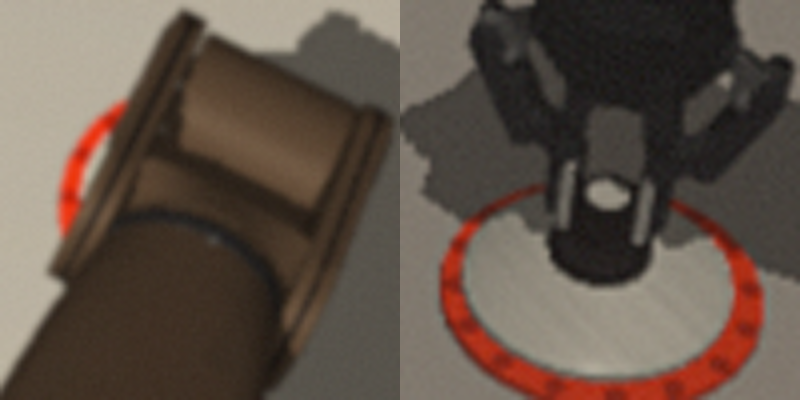

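The side view shows the knob flush on the lid. Its skirt bottom is at about row 227 and its span about 377–397, both as predicted. The lid is flat and centred on the holder. The push is steady at about 11 N, so I'm handing in.

```bash
python3 -c "
from plant import *
print(sign_off());s=get_state();print(s['time'],s['contact_force'])"
```

```text
the job is handed in; nothing more can be done
None
the job is handed in; nothing more can be done
```

I picked the middle-sized knob off the coaster, set it on the stud and pressed it through the click until it sat flush. I handed the job in at about 15.3 s with the gripper still holding the knob and pressing down. The hand-in gives no verdict.

- **Click:** resistance began with the TCP at about 56 mm, where the balls were expected. It then dropped away, and the knob stopped hard at 43.1 mm (expected 43 mm).
- **Push at the end:** a steady 10–11.5 N downward. A sideways load of about 4 N remained after one small correction.
- **Last side picture:** the knob's skirt is where a fully seated knob should be, to about 1 px (2–3 mm). The lid looks flat and centred on its pot holder. The arm hides the knob in the top view, so only the side camera confirms this.
- **Bystanders:** the path kept well clear of the mug, teapot and tea tin, but I did not measure them again at the end.
- **Disagreements:** one state reading just after a quick stop was 3 mm off the move report. This was the arm settling and it cleared. The two cameras also differed by about 3 mm on the stud tip.

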